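Seat the build plate and swing its clamp shut

TASK

Push the aluminium build plate along the rails of its loading dock with the fingertips until you feel it drop into the locating notches and lie flat, then push the red-handled clamp arm all the way round over the plate. Push gently; never grip or lift anything, leave the jar, brush and cup where they stand, and finish clear of everything.

Things in the scene. Friction and masses are not known exactly. Their poses are not given: they have to be found in the camera images.
- dock: Fixed loading dock, 270 (its x) x 140 mm, on the table; origin under its centre, z up; the plate slides along its +x. Grey base, steel rails (tops 30 mm above the table, x -125 to 125 mm, |y| 15 to 51 mm) beside an open channel; blue side guides (inner faces at |y| 56.5 mm, tops 46 mm high) leave the plate 1.5 mm play each side. Both ends are open.
- seat (a point): Where the plate's origin lies once seated: dock x +50 mm, y 0, 25 mm above the table; axes as the dock's. A seated plate may lie up to 3 mm from it along x (play in the notches).
- notch (a point): Middle of the two front-foot notches, at rail-top level (dock x +95 mm, z 30 mm). Four notches in the rails, 17 mm long, 5 mm deep, marked yellow on the guides: front feet here (|y| 24 mm), rear feet at dock x +5 mm (|y| 42 mm). Only the notches stop the plate: pushed slowly it drops 5 mm and their far walls hold it; above about 0.15 m/s it may jump past.
- plate: Loose aluminium build plate 120 (its x, along the slide) x 110 x 12 mm, 0.4 to 0.7 kg, on four feet 8 mm high, 12 mm square (front pair closer together). Origin at its centre at the level of the feet's undersides: 30 mm above the table when sliding, 25 mm when seated; plate underside 8 mm, top 20 mm above the origin. Starts 70 to 110 mm short of the seat.
- plate_rear (a point): Middle of the plate's rear edge face (the one to push, facing dock -x), half-way up its 12 mm thickness: 44 mm above the table when sliding. Axes as the plate's. The space behind it over the rails is free. Sliding takes 1 to 6 N. A fingertip that still presses may hold the rear edge up by friction; it drops when the finger backs off.
- clamp (a joint): Clamp angle, rad: 0 open, arm along dock +x beside the rails; grows clockwise seen from above to 1.57 (hard stop), arm along dock -y over the plate. Starts at 0 to 0.3, stays where left; 2 to 3 N at the handle turn it. Arm 18 mm wide, 47.5 to 57.5 mm above the table, reaches 76 mm from the pivot: passes 2.5 mm above a seated plate; an unseated one blocks it.
- clamp_handle (a point): Middle of the upright red round handle on the clamp arm, 16 to 18 mm in diameter, from 57.5 to 102.5 mm above the table (this point at 80 mm), 55 mm from the pivot.
- clamp_pivot (a point): Vertical axis of the clamp, at dock x = +85, y = +86 mm, 52.5 mm above the table. Axes as the dock's.
- sample_jar: Bystander: lidded jar, 52 mm in diameter and 75 mm high, standing beside the dock near the plate's starting end. Origin at its foot.
- brush: Bystander: brush lying beside the dock, on the side away from the clamp. Origin at its underside.
- scoop_cup: Bystander: steel cup, 66 mm in diameter and 60 mm high, standing beyond the dock's far (+x) end, on the side away from the clamp. Origin at its foot.
There are look-alikes about, which are no part of the job. What is meant by the plate is not pink or yellow, and is the smaller of those in its own colour.

How it is judged:
By the outcome, as a careful person would: the job done as asked, in the order asked, and still so for the second after the job is handed in, with the robot touching nothing.
It also fails if it takes over 51 s, if anything falls off the work surface, if the arm or the gripper's body presses on something with over 40 N, if the wrist force passes 120 N, or if a joint passes its speed limit or range.

ROBOT

A 6-joint arm with a two-finger parallel gripper is mounted at the origin on the work surface. World frame = base frame: x ahead of the robot, y to its left, z up, the work surface at z = 0. Lengths are in m, angles in rad, forces in N, time in s.
With the tool pointing down it reaches from about 0.35 to 0.725 m from the base axis. Payload 4.3 kg.
Tool frame: the origin (TCP) lies between the finger pads; the fingertips stand 14 mm ahead of it and the grasp point (between the pads) lies 5 mm behind it (bot.tip_reach is the distance from the TCP to the fingertips, in m); y points along the fingers, z is the direction in which the jaws open and shut, and the axes are right-handed (so a half turn about y gives the same grasp; the last joint's range is limited). The gripper opens to 85 mm and grips with 20 to 120 N. Pads are 22 mm wide; open, the fingers measure 114 mm over their backs; the gripper's body (76 mm by 85 mm) begins 54 mm behind the grasp point. The pads swing forward as they close: fully open they stand 13 mm farther back than shut.
Start: joints at [1.035, 0.377, 0.081, 1.274, 0, 1.46], TCP at [0.238, 0.524, 0.245] pointing down, gripper open.
Joint ranges: [-2.72, 2.72], [-0.84, 1.66], [-1.02, 1.22], [-1.77, 2.12], [-1.37, 1.28], [-3.14, 3.14]. Speed limits (rad/s): [2.57, 2.57, 3.14, 3.14, 3.14, 3.14].

INTERFACE

Orientations are given as a unit quaternion [w, x, y, z].
In Python, from rig import bot gives the robot as it stands.
- The arm moves only by the tool drive_tool, never from a script. Its argument "increments" is a list of rows, each a list of 6 numbers: the shift along the tool's x, y, z in m, then the turn, a rotation vector about the tool's x, y, z in degrees. In form: [[dx, dy, dz, ax, ay, az], ...]. A call has 1 to 20 rows; each row shifts and turns the commanded pose from where the row before left it, along the tool's axes as they then stand; what a row does not reach is not made up. A row lasts 1/8 s, in which the tool goes at most 62.5 mm and 10.7 degrees, less where a joint would pass 70% of its speed; a pose out of reach is approached as far as the arm can. A call is refused whole if a number of a shift passes 0.0625 or a number of a turn 10.7, either way. A call with a gripper value outside its range is refused whole. "grip" is the opening in per cent of the stroke, from 0 (shut) to 100 (fully open), set as the call begins (left out, the last holds). The fingers move at their own pace and stop on an object; the grip force is fixed at half the most. Time passes only in rows, so rows that do not move let the fingers close. It gives the time, the measured TCP pose, the force and the opening at its end, in the units of the state.
- bot.get_state(): the state, without advancing time (a new reading comes with each control period).
- bot.camera(name): name is "scene" or "top" or "wrist"; returns a dict with "img" (480x640x3 uint8, red, green, blue), "depth" (480x640 float32, m along the optical axis (not along the pixel's ray), 0 where there is no reading), "fov_y" (degrees; the focal length in pixels is half the picture's height over the tangent of half this angle, whatever the lens; pixels are square), "cx", "cy" (the principal point, pixels), "eye" and "orientation" of the camera in the world; the wrist camera has in their place "T_tool_cam" (4x4, takes a point from camera to tool coordinates, whose origin is the TCP and whose axes are the tool frame's). Camera axes: x right, y down, z forward; pixel columns grow to the right and rows downward; lengths in m; the calibration is good to about 2 mm. A picture is of the moment at which its call begins: read the wrist's pose just before it.
- bot.sign_off(): hands the job in, once; it reports no verdict.
The state is a dict: "time": time; "q": joint angles; "qd": joint speeds; "tau": joint torques, N m; "tool_pos": TCP position; "eef_rot": TCP orientation; "ft_force": force on the tool from outside, world axes, zero at the start; "ft_torque": the same for the moment, N m; "width": finger opening in m.
Only numpy, scipy, OpenCV 4.12 (cv2) and the standard library are available. Lean on these libraries where they do the work, as an engineer would, in place of code of your own. Each camera call takes 0.05 s, during which the arm holds its last target.

## Working session

There is one attempt and no reset: what is moved stays moved. The work goes in short steps, Python scripts to look and compute and a tool call to move; the robot and the scene stay as the last step left them, time stands still between calls to the robot, and variables do not carry over. Pictures are saved under pics/ and viewed, and the job is handed in when it is done.

Besides the shell and the picture viewer there is one more tool, called after "Emit:" as name([rows], argument=value, ...), one row to a line, values as JSON. drive_tool: Moves the arm, as the interface text tells. Its arguments: {"type":"object","properties":{"increments":{"type":"array"},"grip":{"type":"number"}},"required":["increments"]}

```bash
mkdir -p pics; ls
cat > h.py <<'E'
import numpy as np, cv2
from rig import bot
from scipy.spatial.transform import Rotation as R
def rot(q): return R.from_quat([q[1],q[2],q[3],q[0]])
def grab(name,tag):
    st=bot.get_state(); c=bot.camera(name)
    if 'eye' in c:
        T=np.eye(4);T[:3,:3]=rot(c['orientation']).as_matrix() if np.size(c['orientation'])==4 else np.array(c['orientation']);T[:3,3]=c['eye']
    else:
        W=np.eye(4);W[:3,:3]=rot(st['eef_rot']).as_matrix();W[:3,3]=st['tool_pos'];T=W@np.array(c['T_tool_cam'])
    f=240/np.tan(np.radians(c['fov_y'])/2)
    cv2.imwrite(f'pics/{tag}.png',c['img'][:,:,::-1])
    np.savez(f'{tag}.npz',img=c['img'],depth=c['depth'],T=T,f=f,c=[c['cx'],c['cy']])
def px(tag,u,v,z=None):
    d=np.load(f'{tag}.npz');T=d['T'];r=np.array([(u-d['c'][0])/d['f'],(v-d['c'][1])/d['f'],1])
    if z is None:
        w=d['depth'][int(v)-1:int(v)+2,int(u)-1:int(u)+2];w=w[w>0]
        s=np.median(w) if w.size else np.nan
    else:
        s=(z-T[2,3])/(T[:3,:3]@r)[2]
    return T[:3,:3]@(r*s)+T[:3,3]
def proj(tag,p):
    d=np.load(f'{tag}.npz');T=d['T'];q=T[:3,:3].T@(np.array(p)-T[:3,3]);return q[:2]/q[2]*d['f']+d['c']
def crop(tag,u0,v0,u1,v1,k,out):
    im=cv2.imread(f'pics/{tag}.png')[v0:v1,u0:u1];cv2.imwrite(f'pics/{out}.png',cv2.resize(im,None,fx=k,fy=k,interpolation=cv2.INTER_CUBIC))
E
python3 - <<'E'
from h import *
s=bot.get_state();print({k:np.round(v,3) for k,v in s.items()},bot.tip_reach)
grab('top','top0');grab('scene','sc0')
E
```

```text
pics
{'time': np.float64(0.0), 'q': array([ 1.035,  0.378,  0.08 ,  1.274, -0.   ,  1.461]), 'qd': array([-0.   , -0.001, -0.   , -0.   ,  0.001,  0.002]), 'tau': array([ 1.0000e-03, -4.6360e+01,  2.6988e+01,  2.1000e-02,  0.0000e+00,
       -0.0000e+00]), 'tool_pos': array([0.237, 0.523, 0.244]), 'eef_rot': array([-0.69 ,  0.692, -0.15 ,  0.149]), 'ft_force': array([-0.154, -0.061, -0.758]), 'ft_torque': array([ 0.001,  0.014, -0.003]), 'width': np.float64(0.086)} 0.014
```

View pics/top0.png

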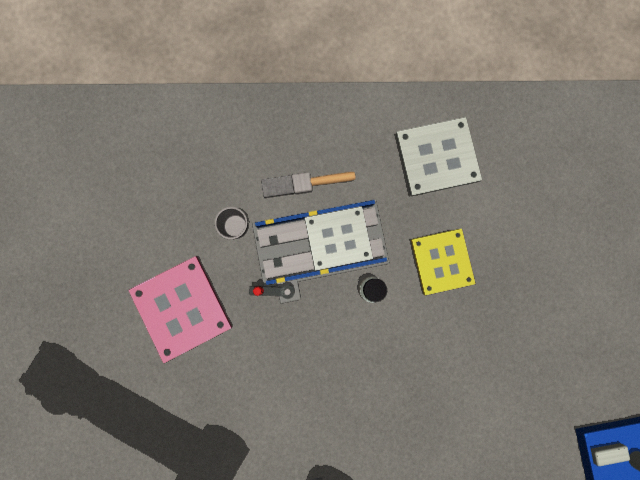

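View pics/sc0.png

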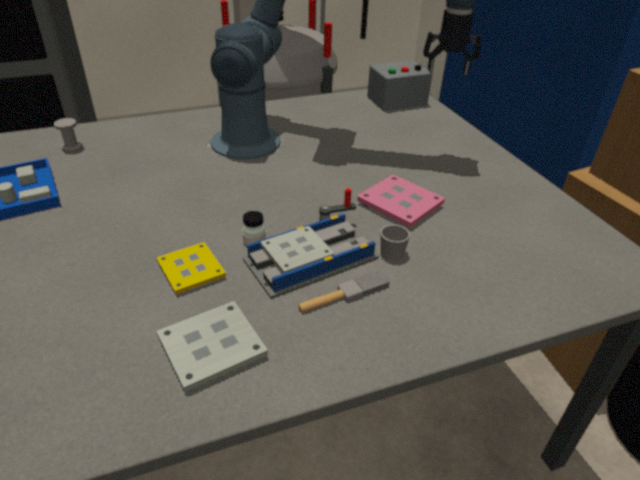

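The top view shows these candidates for the plate: whitish (339,238) in the dock, a larger whitish one at (439,156), pink (180,310) and yellow (443,262). I choose the one in the dock: it is the smaller of the two in its colour. The red handle is at about (257,291), the pivot (288,291), jar (374,289), cup (231,223) and brush (308,184).

Run:
```python
from h import *
crop('top0',225,170,405,310,4.4,'top0c')
for n,u,v in [('plate',339,238),('big',439,156),('handle',257,291),('pivot',288,291),('jar',374,289),('cup rim',218,223)]: print(n,px('top0',u,v).round(3))
d=np.load('top0.npz');print(d['f'],d['T'].round(3))
```

```text
plate [ 0.6   -0.036  0.053]
big [ 0.774 -0.256  0.027]
handle [0.498 0.124 0.103]
pivot [0.495 0.068 0.064]
jar [ 0.496 -0.101  0.077]
cup rim [0.635 0.208 0.05 ]
433.79327250090216 [[-0.02  -0.996  0.09   0.519]
 [-0.999  0.017 -0.028  0.028]
 [ 0.026 -0.09  -0.996  0.927]
 [ 0.     0.     0.     1.   ]]
```

View pics/top0c.png

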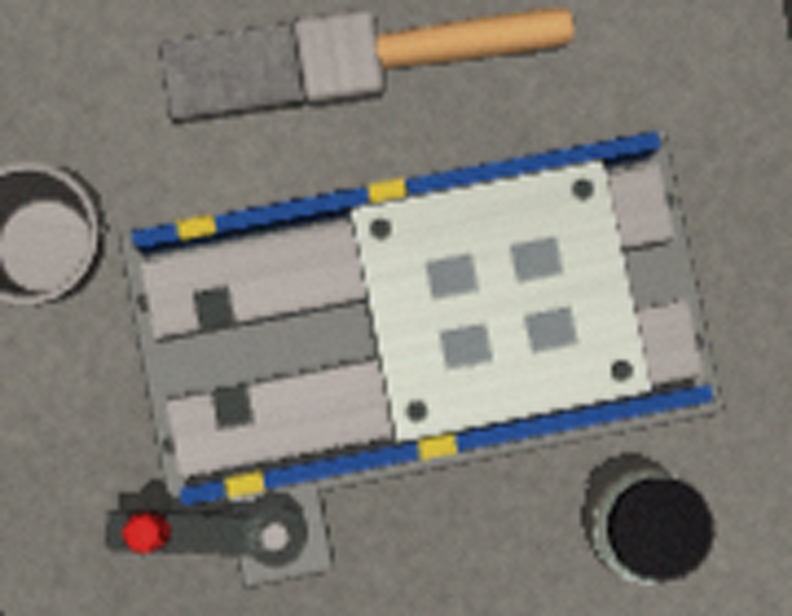

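Run:
```python
from h import *
def c(u,v,z): return px('top0',225+u/4.4-.4,170+v/4.4-.4,z)
# plate top corners (z .05): front-left etc. from crop
P=[c(351,210,.05),c(603,162,.05),c(652,390,.05),c(397,440,.05)]
print('plate corners',np.round(P,4)); 
P=np.array(P);print('edges',[np.linalg.norm(P[i]-P[(i+1)%4]).round(4) for i in range(4)],'cent',P.mean(0).round(4))
x1=(P[0]-P[1])+(P[3]-P[2]); print('plate yaw',np.degrees(np.arctan2(x1[1],x1[0])), np.degrees(np.arctan2(*( (P[3]-P[0]+P[2]-P[1])[[1,0]]))))
n1=c(213,308,.03);n2=c(233,407,.03);print('notches',n1.round(4),n2.round(4),np.linalg.norm(n1-n2))
g=[c(133,232,.046),c(659,134,.046),c(712,392,.046),c(180,493,.046)]
print('guides',np.round(g,4),[np.linalg.norm(g[i]-g[(i+1)%4]).round(4) for i in range(4)])
y=[c(197,227,.046),c(387,190,.046),c(438,447,.046),c(245,485,.046)];print('yellow',np.round(y,4),[np.linalg.norm(y[i]-y[(i+1)%4]).round(4) for i in range(4)])
print('pivot',c(274,537,.0645),'handle',c(146,533,.1025))
# fit dock pose: local pts
gy=.0595
L=np.array([[.095,-.024],[.095,.024],[.095,-gy],[.005,-gy],[.005,gy],[.095,gy]])
W=np.array([n1,n2,y[0],y[1],y[2],y[3]])[:,:2]
lc=L.mean(0);wc=W.mean(0);H=(L-lc).T@(W-wc);U,S,Vt=np.linalg.svd(H);Rm=Vt.T@U.T
print('det',np.linalg.det(Rm),'dock',wc-Rm@lc,'yaw',np.degrees(np.arctan2(Rm[1,0],Rm[0,0])))
o=wc-Rm@lc
print('res',((W-o)@Rm-L).round(4))
for n,p in [('platec',P.mean(0)),('g0',g[0]),('g1',g[1]),('g2',g[2]),('g3',g[3]),('pivot',c(274,537,.0645)),('handle',c(146,533,.1025)),('jar',c(660,528,.075)),('cupnear',c(100,235,.06))]+[('P',p) for p in P]: print(n,((p[:2]-o)@Rm).round(4))
```

```text
plate corners [[ 0.6435  0.0332  0.05  ]
 [ 0.6642 -0.0845  0.05  ]
 [ 0.5575 -0.1041  0.05  ]
 [ 0.5368  0.0139  0.05  ]]
edges [np.float64(0.1195), np.float64(0.1084), np.float64(0.1198), np.float64(0.1084)] cent [ 0.6005 -0.0354  0.05  ]
plate yaw 99.9635551548876 -169.65733090953736
notches [0.6008 0.0991 0.03  ] [0.5541 0.0902 0.03  ] 0.04758418682543996
guides [[ 0.6354  0.1344  0.046 ]
 [ 0.6777 -0.1117  0.046 ]
 [ 0.5563 -0.1326  0.046 ]
 [ 0.5145  0.1137  0.046 ]] [np.float64(0.2497), np.float64(0.1232), np.float64(0.2498), np.float64(0.1226)]
yellow [[ 0.6372  0.1048  0.046 ]
 [ 0.6532  0.0163  0.046 ]
 [ 0.5333 -0.005   0.046 ]
 [ 0.5176  0.084   0.046 ]] [np.float64(0.0899), np.float64(0.1218), np.float64(0.0903), np.float64(0.1214)]
pivot [0.49417897 0.07009338 0.0645    ] handle [0.49810108 0.12286826 0.1025    ]
det 1.0 dock [0.59405255 0.00089446] yaw 100.05208584809954
res [[ 0.0005  0.0002]
 [-0.0001 -0.0002]
 [-0.0002 -0.0012]
 [-0.0001 -0.0014]
 [-0.0002  0.0014]
 [ 0.0001  0.0013]]
platec [-0.0368 -0.    ]
g0 [ 0.1243 -0.064 ]
g1 [-0.1255 -0.0627]
g2 [-0.1248  0.0605]
g3 [0.125  0.0586]
pivot [0.0856 0.0863]
handle [0.1368 0.0732]
jar [-0.084   0.1156]
cupnear [ 0.1379 -0.0634]
P [ 0.0232 -0.0543]
P [-0.0963 -0.0541]
P [-0.097   0.0543]
P [0.0228 0.0541]
```

```bash
cat >> h.py <<'E'
O=np.array([.59405,.00089]);YAW=np.radians(100.05)
RD=np.array([[np.cos(YAW),-np.sin(YAW)],[np.sin(YAW),np.cos(YAW)]])
def d2w(x,y,z): return np.r_[O+RD@[x,y],z]
def w2d(p): return np.r_[(np.asarray(p)[:2]-O)@RD,p[2]]
def status():
    s=bot.get_state();M=rot(s['eef_rot']).as_matrix()
    print('t',round(float(s['time']),2),'dock tcp',w2d(s['tool_pos']).round(4),'F dock',w2d(np.r_[np.array(s['ft_force'])[:2]+O,s['ft_force'][2]]).round(2),'w',round(float(s['width']),4),'q',np.round(s['q'],2))
    x=M[:,0];print('tool x yaw in dock deg',np.degrees(np.arctan2(x[1],x[0])-YAW).round(2),'tool y',M[:,1].round(3));return s,M
def goto(x,y,z,yawdeg):
    s,M=status()
    cs=np.radians(yawdeg)+YAW
    X=np.array([np.cos(cs),np.sin(cs),0]);Yt=np.array([0,0,-1.]);T=np.c_[X,Yt,np.cross(X,Yt)]
    rv=np.degrees(R.from_matrix(M.T@T).as_rotvec())
    dp=d2w(x,y,z)-s['tool_pos']
    print('turn first',rv.round(2),'then shift (new axes)',(T.T@dp).round(4),'| shift in old axes',(M.T@dp).round(4))
E
python3 - <<'E'
from h import *
goto(-.128,0,.2,0);goto(-.128,0,.2,180)
E
```

```text
t 0.1 dock tcp [0.5766 0.2602 0.2444] F dock [-0.97 -0.54  0.28] w 0.0855 q [ 1.03  0.38  0.08  1.27 -0.    1.46]
tool x yaw in dock deg -124.44 tool y [-0.001 -0.002 -1.   ]
turn first [ 5.0000e-02 -1.2444e+02 -1.2000e-01] then shift (new axes) [-0.7046  0.0444 -0.2602] | shift in old axes [ 0.6131  0.0451 -0.4338]
t 0.1 dock tcp [0.5766 0.2602 0.2444] F dock [-0.97 -0.54  0.28] w 0.0855 q [ 1.03  0.38  0.08  1.27 -0.    1.46]
tool x yaw in dock deg -124.44 tool y [-0.001 -0.002 -1.   ]
turn first [1.000e-01 5.556e+01 4.000e-02] then shift (new axes) [0.7046 0.0444 0.2602] | shift in old axes [ 0.6131  0.0451 -0.4338]
```

Emit:
drive_tool([
  [0,0,0,0,9.3,0],
  [0,0,0,0,9.3,0],
  [0,0,0,0,9.3,0],
  [0,0,0,0,9.3,0],
  [0,0,0,0,9.2,0],
  [0,0,0,0,9.2,0],
], grip=0)

```text
time: 0.85
tool_pos: [0.2373, 0.5234, 0.2448]
eef_rot: [-0.54, 0.541, -0.456, 0.456]
ft_force: [-0.7, 0.7, 0.1]
width: 0.0002
```

Emit:
drive_tool([
  [0.044,0.0028,0.0163,0,0,0],
  [0.044,0.0028,0.0163,0,0,0],
  [0.044,0.0028,0.0163,0,0,0],
  [0.044,0.0028,0.0163,0,0,0],
  [0.044,0.0028,0.0163,0,0,0],
  [0.044,0.0028,0.0163,0,0,0],
  [0.044,0.0028,0.0163,0,0,0],
  [0.044,0.0028,0.0163,0,0,0],
  [0.044,0.0028,0.0163,0,0,0],
  [0.044,0.0028,0.0163,0,0,0],
  [0.044,0.0028,0.0163,0,0,0],
  [0.044,0.0028,0.0163,0,0,0],
  [0.044,0.0028,0.0163,0,0,0],
  [0.044,0.0028,0.0163,0,0,0],
  [0.044,0.0028,0.0163,0,0,0],
  [0.044,0.0028,0.0163,0,0,0],
  [0,0,0,0,0,0],
])

```text
time: 2.98
tool_pos: [0.6173, -0.1272, 0.1989]
eef_rot: [-0.541, 0.541, -0.456, 0.455]
ft_force: [-0.8, 0.3, 0.2]
width: -0.0
```

Run:
```python
from h import *
goto(-.13,0,.051,180)
grab('wrist','wr1');grab('scene','sc1')
```

```text
t 2.98 dock tcp [-0.1301 -0.0006  0.1989] F dock [0.41 0.73 0.17] w -0.0 q [-0.3   0.51  0.16  1.23 -0.    1.1 ]
tool x yaw in dock deg -180.27 tool y [-0.001 -0.    -1.   ]
turn first [ 0.06 -0.27 -0.01] then shift (new axes) [-1.000e-04  1.479e-01 -6.000e-04] | shift in old axes [-1.000e-04  1.479e-01 -4.000e-04]
```

View pics/wr1.png

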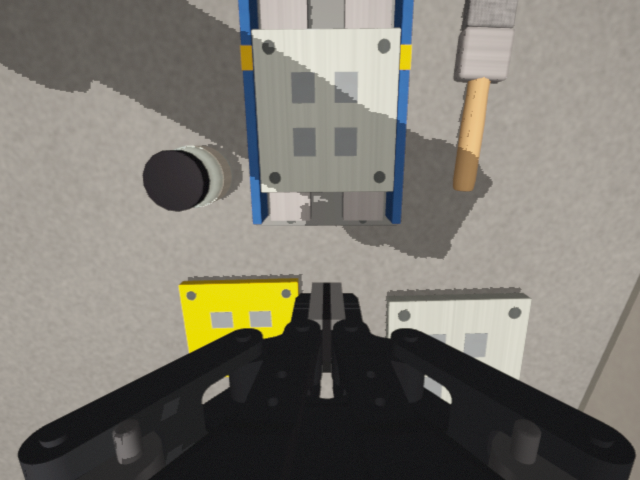

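View pics/sc1.png

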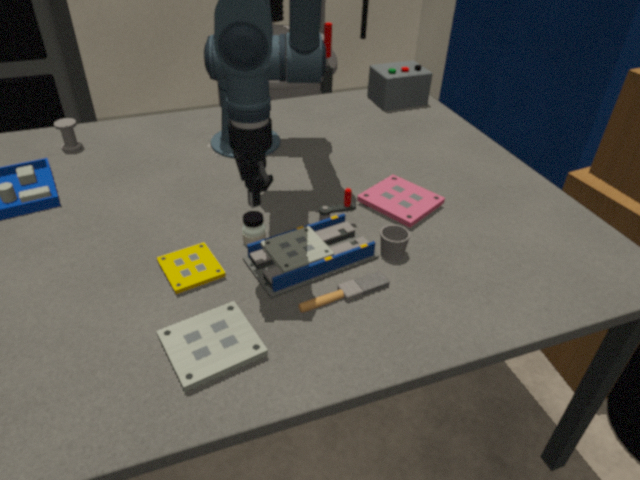

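The wrist picture shows the plate ahead (rear edge at row ~190, open rail behind it to row ~222), centred between the guides. The jar is well to the left (180,178) and the brush to the right. Shut fingertips are at about (325,300). The way down is free.

Emit:
drive_tool([
  [0,0.03,0,0,-0.3,0],
  [0,0.03,0,0,0,0],
  [0,0.03,0,0,0,0],
  [0,0.025,0,0,0,0],
  [0,0.018,0,0,0,0],
  [0,0.01,0,0,0,0],
  [0,0.005,0,0,0,0],
  [0,0,0,0,0,0],
])

```text
time: 4.08
tool_pos: [0.6167, -0.124, 0.0528]
eef_rot: [0.543, -0.543, 0.453, -0.453]
ft_force: [0.1, 0.3, 0.5]
width: 0.0001
```

Run:
```python
from h import *
goto(-.108,0,.051,180)
grab('wrist','wr2');grab('scene','sc2');crop('sc2',200,150,400,300,4,'sc2c')
```

```text
t 4.08 dock tcp [-0.1269 -0.0005  0.0528] F dock [ 0.33 -0.15  0.54] w 0.0001 q [-0.3   0.6  -0.08  0.89  0.    1.09]
tool x yaw in dock deg -179.72 tool y [ 0.  0. -1.]
turn first [-0.02  0.28  0.  ] then shift (new axes) [-0.0189  0.0018 -0.0005] | shift in old axes [-0.0189  0.0018 -0.0004]
```

View pics/wr2.png

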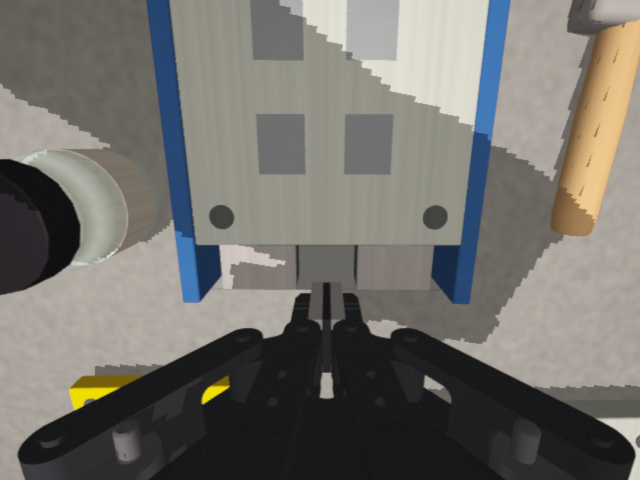

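View pics/sc2c.png

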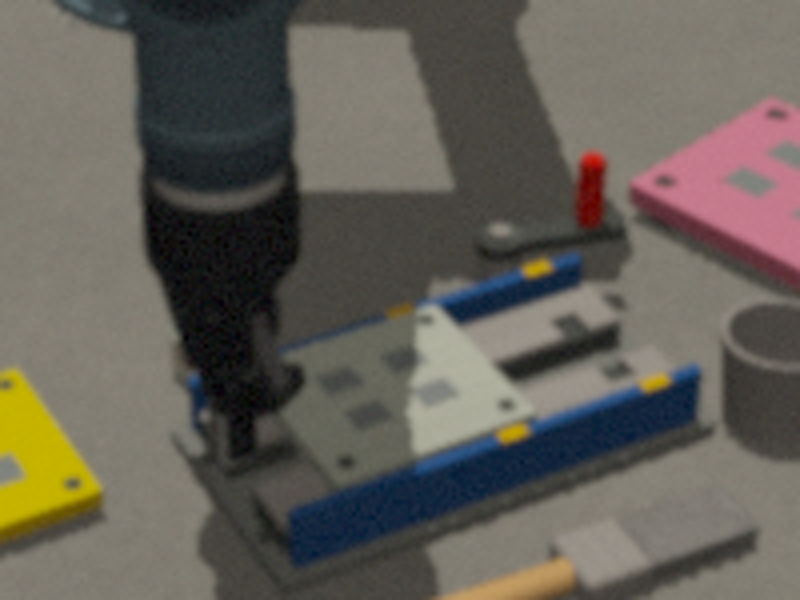

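The fingertips stand centred behind the plate's rear edge (row 245), over the rails. Now the gentle push in tool -x.

Emit:
drive_tool([
  [-0.003,0.0018,0,0,0.3,0],
  [-0.004,0,0,0,0,0],
  [-0.004,0,0,0,0,0],
  [-0.003,0,0,0,0,0],
  [-0.003,0,0,0,0,0],
  [-0.003,0,0,0,0,0],
  [-0.003,0,0,0,0,0],
  [-0.003,0,0,0,0,0],
  [-0.003,0,0,0,0,0],
])

```text
time: 5.3
tool_pos: [0.6117, -0.0959, 0.0507]
eef_rot: [-0.542, 0.542, -0.454, 0.455]
ft_force: [0.6, -3.1, -1.1]
width: 0.0
```

Run:
```python
from h import *
goto(-.035,0,.051,180)
```

```text
t 5.3 dock tcp [-0.0984 -0.0005  0.0507] F dock [-3.11 -0.01 -1.14] w 0.0 q [-0.26  0.58 -0.11  0.88 -0.    1.14]
tool x yaw in dock deg -180.06 tool y [ 0. -0. -1.]
turn first [-0.01 -0.06  0.03] then shift (new axes) [-0.0634 -0.0003 -0.0005] | shift in old axes [-0.0634 -0.0003 -0.0005]
```

Contact was felt at 3 N, at about the predicted place. Pushing on at about 30 mm/s, then slower.

Emit:
drive_tool([
  [-0.004,0,0,0,0,0],
  [-0.004,0,0,0,0,0],
  [-0.004,0,0,0,0,0],
  [-0.004,0,0,0,0,0],
  [-0.004,0,0,0,0,0],
  [-0.004,0,0,0,0,0],
  [-0.004,0,0,0,0,0],
  [-0.004,0,0,0,0,0],
  [-0.004,0,0,0,0,0],
  [-0.004,0,0,0,0,0],
  [-0.004,0,0,0,0,0],
  [-0.004,0,0,0,0,0],
  [-0.004,0,0,0,0,0],
  [-0.004,0,0,0,0,0],
  [-0.004,0,0,0,0,0],
  [-0.003,0,0,0,0,0],
])

```text
time: 7.3
tool_pos: [0.6006, -0.0334, 0.0507]
eef_rot: [0.542, -0.542, 0.454, -0.454]
ft_force: [0.6, -2.7, -0.2]
width: -0.0001
```

Emit:
drive_tool([
  [-0.002,0,0,0,0,0],
  [-0.002,0,0,0,0,0],
  [-0.002,0,0,0,0,0],
  [-0.002,0,0,0,0,0],
])

```text
time: 7.8
tool_pos: [0.5992, -0.0257, 0.0507]
eef_rot: [0.542, -0.542, 0.455, -0.455]
ft_force: [-0.2, -2.7, -0.3]
width: 0.0001
```

Run:
```python
from h import *
goto(-.021,0,.051,180)
grab('wrist','wr3')
```

```text
t 7.8 dock tcp [-0.0271 -0.0005  0.0507] F dock [-2.64  0.63 -0.33] w 0.0001 q [-0.15  0.55 -0.17  0.85  0.    1.25]
tool x yaw in dock deg -180.05 tool y [ 0.  0. -1.]
turn first [-0.   -0.05 -0.01] then shift (new axes) [-0.0061 -0.0003 -0.0005] | shift in old axes [-0.0061 -0.0003 -0.0005]
```

View pics/wr3.png

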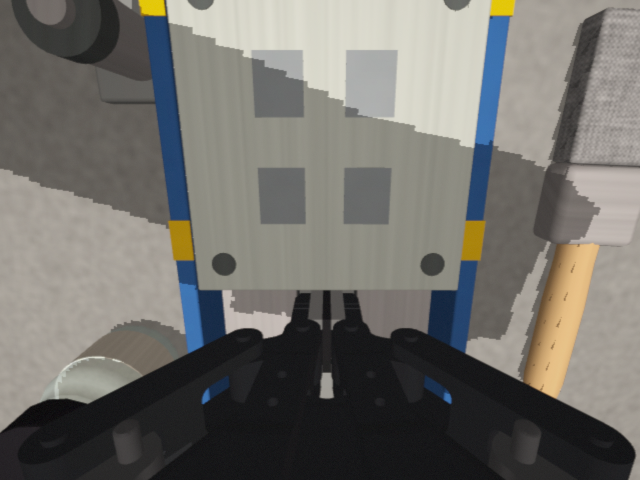

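The plate is still sliding. The yellow rear marks (row ~240) sit a few mm ahead of the rear feet. Continuing in 1 mm rows.

Emit:
drive_tool([
  [-0.001,0,0,0,0,0],
  [-0.001,0,0,0,0,0],
  [-0.001,0,0,0,0,0],
  [-0.001,0,0,0,0,0],
])

```text
time: 8.35
tool_pos: [0.5984, -0.0216, 0.0507]
eef_rot: [0.542, -0.542, 0.455, -0.454]
ft_force: [-0.6, -3.4, -0.6]
width: -0.0
```

Emit:
drive_tool([
  [-0.001,0,0,0,0,0],
  [-0.001,0,0,0,0,0],
])

```text
time: 8.6
tool_pos: [0.5982, -0.0199, 0.0507]
eef_rot: [0.542, -0.542, 0.454, -0.455]
ft_force: [-0.2, -2.2, 0.0]
width: 0.0001
```

Emit:
drive_tool([
  [-0.001,0,0,0,0,0],
  [-0.001,0,0,0,0,0],
])

```text
time: 8.85
tool_pos: [0.5978, -0.0179, 0.0507]
eef_rot: [0.542, -0.542, 0.455, -0.454]
ft_force: [0.7, -3.4, -0.5]
width: -0.0001
```

Emit:
drive_tool([
  [-0.001,0,0,0,0,0],
  [-0.001,0,0,0,0,0],
])

```text
time: 9.1
tool_pos: [0.5978, -0.0171, 0.0507]
eef_rot: [-0.541, 0.542, -0.454, 0.455]
ft_force: [1.6, -7.0, -2.1]
width: -0.0001
```

Run:
```python
from h import *
status()
grab('wrist','wr4');grab('top','top4');grab('scene','sc4');crop('sc4',220,150,400,285,4.4,'sc4c')
for n,u,v in [('rearplate',270,255),('mid',325,150),('mid2',325,30),('up',230,100),('up',430,100)]:
  p=px('wr4',u,v);print(n,w2d(p).round(4))
```

```text
t 9.1 dock tcp [-0.0184 -0.0005  0.0507] F dock [-7.2  -0.38 -2.1 ] w -0.0001 q [-0.13  0.55 -0.18  0.85 -0.    1.26]
tool x yaw in dock deg -180.08 tool y [ 0.    -0.003 -1.   ]
rearplate [0.007  0.0231 0.0458]
mid [ 0.0501 -0.0005  0.0457]
mid2 [ 0.0913 -0.0005  0.0461]
up [0.0683 0.0352 0.0458]
up [ 0.0682 -0.0399  0.0459]
```

View pics/wr4.png

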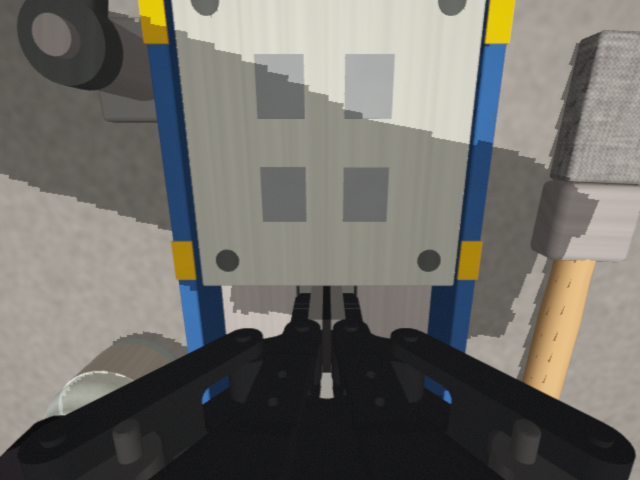

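View pics/sc4c.png

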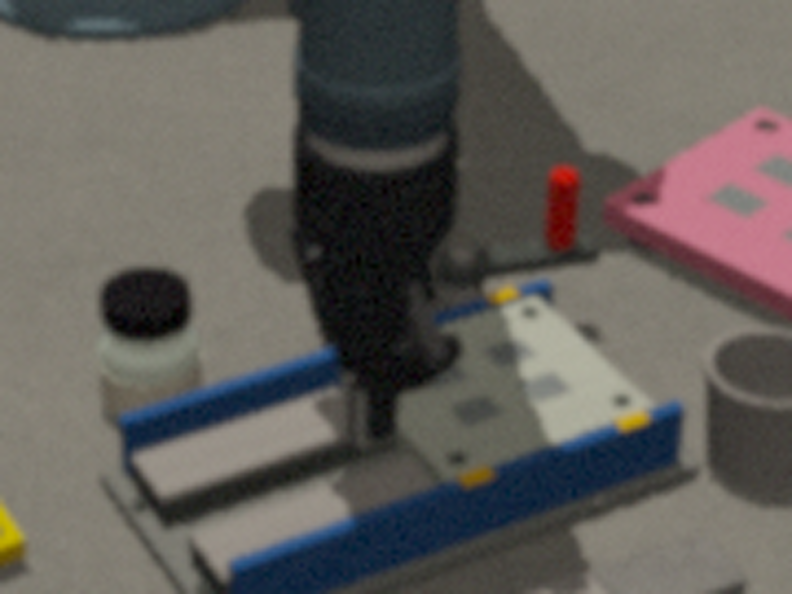

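Force rose to 7 N within the last millimetre and the plate top now reads 45.8 mm everywhere (50 when sliding), so it has dropped. Backing off, lifting and checking.

Emit:
drive_tool([
  [0.005,0,0,0,0,0],
  [0.01,0,0,0,0,0],
  [0.01,0,0,0,0,0],
  [0,-0.03,0,0,0,0],
  [0,-0.04,0,0,0,0],
  [0,-0.04,0,0,0,0],
  [0,0,0,0,0,0],
])

```text
time: 10.12
tool_pos: [0.6047, -0.0414, 0.1648]
eef_rot: [0.543, -0.54, 0.452, -0.457]
ft_force: [0.6, 0.1, -0.4]
width: 0.0
```

Run:
```python
from h import *
goto(.147,.106,.16,-104.3)
grab('wrist','wr5');grab('top','top5');crop('top5',225,170,405,310,4.4,'top5c')
```

```text
t 10.12 dock tcp [-0.0435 -0.0031  0.1648] F dock [-0.04 -0.61 -0.43] w 0.0 q [-0.17  0.47  0.01  1.1   0.    1.22]
tool x yaw in dock deg -180.07 tool y [ 0.008 -0.001 -1.   ]
turn first [ -0.28 -75.77   0.39] then shift (new axes) [-0.1528  0.0048  0.1577] | shift in old axes [-0.1904  0.0035 -0.1094]
```

View pics/wr5.png

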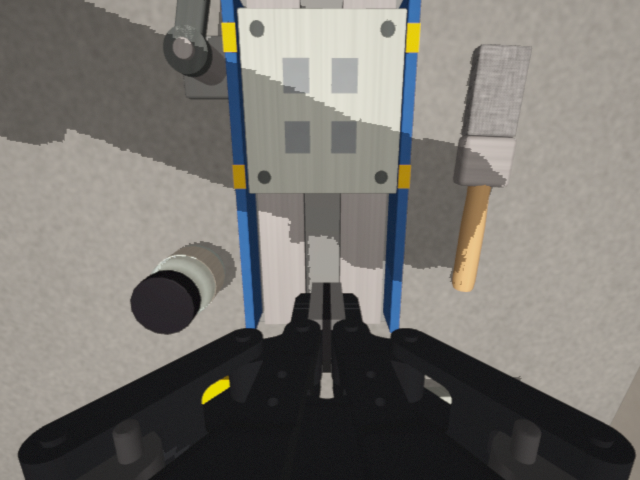

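View pics/top5c.png

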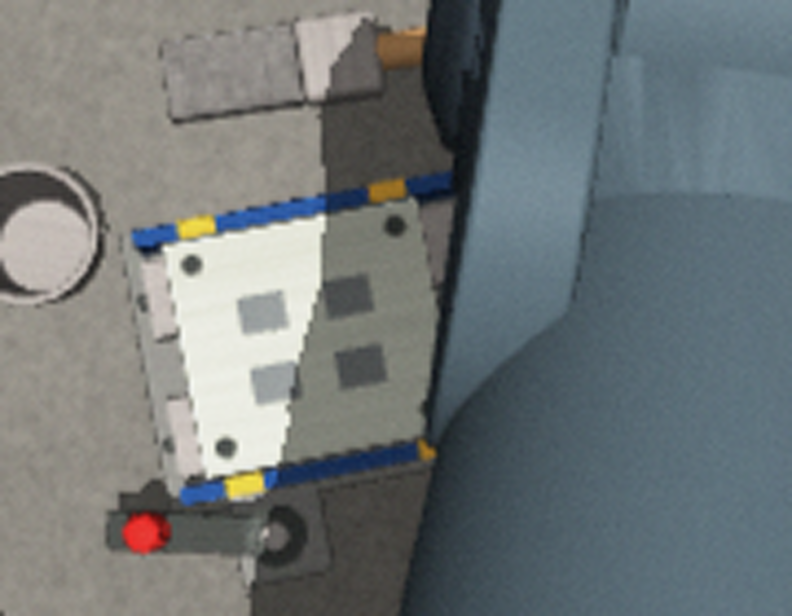

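Run:
```python
from h import *
def c(u,v,z): return w2d(px('top5',225+u/4.4-.4,170+v/4.4-.4,z)).round(4)
print('front corners',c(165,249,.045),c(205,477,.045))
print('wrist rear edge',w2d(px('wr5',252,191,.045)).round(4),w2d(px('wr5',395,191,.045)).round(4),'front',w2d(px('wr5',238,12,.045)).round(4),w2d(px('wr5',406,12,.045)).round(4))
for u,v in [(262,185),(385,185),(250,100),(395,100),(275,40),(375,40)]: print(w2d(px('wr5',u,v)).round(4))
for u,v in [(229,40),(415,40)]:print('guide',w2d(px('wr5',u,v)).round(4))
h=c(146,533,.1025);print('handle',h,np.arctan2(.086-h[1],h[0]-.085))
```

```text
front corners [ 0.1113 -0.0535  0.045 ] [0.1125 0.0536 0.045 ]
wrist rear edge [-0.0057  0.0511  0.045 ] [-0.0059 -0.0559  0.045 ] front [0.1105 0.053  0.045 ] [ 0.1107 -0.0566  0.045 ]
[-0.0011  0.0433  0.046 ]
[-0.0012 -0.0479  0.0466]
[0.0572 0.0483 0.0463]
[ 0.0572 -0.0521  0.0465]
[0.0941 0.0295 0.0459]
[ 0.0941 -0.0368  0.0463]
guide [0.0936 0.0594 0.0479]
guide [ 0.0937 -0.0629  0.048 ]
handle [0.1369 0.0732 0.1025] 0.24180263024881526
```

The plate is seated: flat within 1 mm, its top 1.7 mm below the measured guide tops, and its centre at dock x ≈ 52 mm (seat 50 ± 3). The handle is at dock (137, 73) mm, so the clamp angle is ≈ 0.24. Going to the outer side of the handle.

Emit:
drive_tool([
  [0,0,0,0,-9.5,0],
  [0,0,0,0,-9.5,0],
  [0,0,0,0,-9.5,0],
  [0,0,0,0,-9.5,0],
  [0,0,0,0,-9.5,0],
  [0,0,0,0,-9.5,0],
  [0,0,0,0,-9.5,0],
  [0,0,0,0,-9.3,0],
  [-0.03,0.001,0.031,0,0,0],
  [-0.03,0.001,0.031,0,0,0],
  [-0.03,0.001,0.032,0,0,0],
  [-0.03,0.001,0.032,0,0,0],
  [-0.033,0.001,0.032,0,0,0],
  [0,0,0,0,0,0],
  [0,0,0,0,0,0],
])

```text
time: 12.1
tool_pos: [0.4606, 0.1279, 0.1549]
eef_rot: [-0.706, 0.707, -0.026, 0.025]
ft_force: [-0.3, 0.3, -0.7]
width: -0.0001
```

Run:
```python
from h import *
goto(.147,.106,.082,-104.3)
grab('wrist','wr6')
```

```text
t 12.1 dock tcp [0.1483 0.1092 0.1549] F dock [ 0.36  0.22 -0.7 ] w -0.0001 q [ 0.14  0.23 -0.36  0.98 -0.    0.21]
tool x yaw in dock deg -104.24 tool y [-0.001 -0.    -1.   ]
turn first [ 0.03  0.06 -0.06] then shift (new axes) [ 0.0035  0.0729 -0.0005] | shift in old axes [ 0.0035  0.0729 -0.0004]
```

View pics/wr6.png

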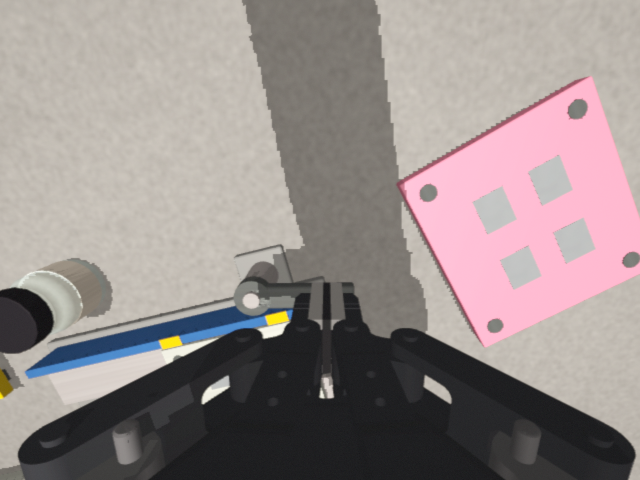

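The camera looks toward the robot here: pivot at (250,298), arm running right under the fingers, handle hidden behind the gripper on its tool +x side, as planned. Going down outside the handle, then approaching.

Emit:
drive_tool([
  [0,0.025,0,0,0,0],
  [0,0.02,0,0,0,0],
  [0,0.018,0,0,0,0],
  [0,0.01,0,0,0,0],
  [0,0,0,0,0,0],
])

```text
time: 12.78
tool_pos: [0.4607, 0.1276, 0.082]
eef_rot: [-0.707, 0.707, -0.027, 0.026]
ft_force: [-0.8, -0.0, 0.7]
width: 0.0
```

Emit:
drive_tool([
  [0.004,0,0,0,0,0],
  [0.004,0,0,0,0,0],
  [0.004,0,0,0,0,0],
  [0.002,0,0,0,0,0],
])

```text
time: 13.28
tool_pos: [0.4754, 0.1272, 0.083]
eef_rot: [0.707, -0.707, 0.026, -0.026]
ft_force: [-0.2, -0.3, 0.2]
width: -0.0002
```

Run:
```python
from h import *
goto(.143,.0913,.082,-104.3)
grab('scene','sc7');crop('sc7',260,130,420,250,5,'sc7c')
```

```text
t 13.28 dock tcp [0.1451 0.0947 0.083 ] F dock [-0.27  0.3   0.16] w -0.0002 q [ 0.13  0.33 -0.44  0.8   0.    0.21]
tool x yaw in dock deg -104.24 tool y [ 0.001  0.    -1.   ]
turn first [-0.01  0.06  0.05] then shift (new axes) [ 0.0039  0.001  -0.0012] | shift in old axes [ 0.0039  0.001  -0.0012]
```

View pics/sc7c.png

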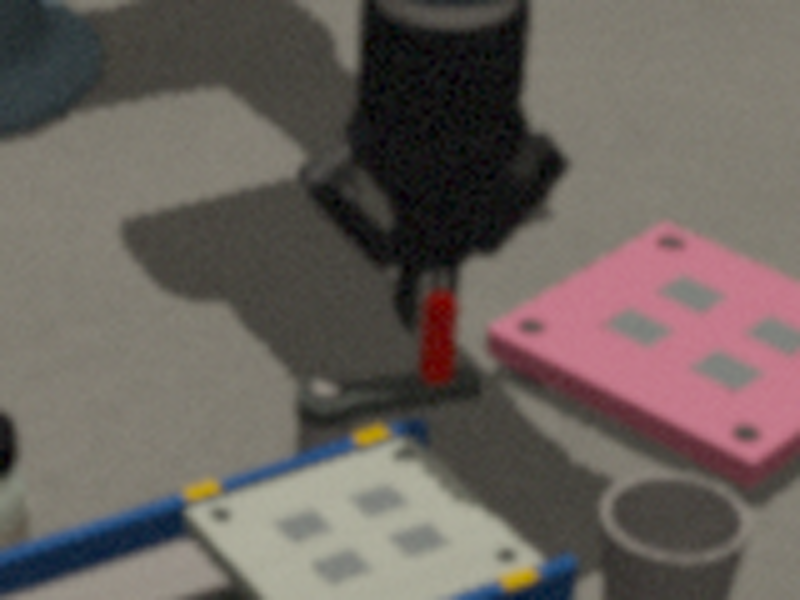

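The scene crop shows the fingers right behind the red handle (438,335), not yet touching it. Continuing to contact, with 1 mm inward centring.

Emit:
drive_tool([
  [0.002,0,-0.001,0,0,0],
  [0.001,0,0,0,0,0],
  [0.001,0,0,0,0,0],
  [0.001,0,0,0,0,0],
])

```text
time: 13.82
tool_pos: [0.4796, 0.1258, 0.0827]
eef_rot: [0.707, -0.707, 0.026, -0.026]
ft_force: [-1.4, -0.7, 0.7]
width: 0.0002
```

Emit:
drive_tool([
  [0.005,0,0.0015,0,5,0],
  [0.0049,0,0.0015,0,5,0],
  [0.0049,0,0.0015,0,5,0],
])

```text
time: 14.2
tool_pos: [0.4939, 0.1281, 0.0824]
eef_rot: [0.697, -0.697, 0.12, -0.118]
ft_force: [-2.0, -0.8, 1.6]
width: -0.0001
```

Run:
```python
from h import *
s,M=status()
th=np.radians(29.2);
grab('scene','sc8');crop('sc8',260,130,420,250,5,'sc8c')
p=w2d(s['tool_pos'])
for y in [-119.3]:
  a=np.radians(y);d=np.array([np.cos(a),np.sin(a)]);u=np.array([-d[1],d[0]]);r=p[:2]-[.085,.086];print('rel d,u',r@d,r@u)
```

```text
t 14.2 dock tcp [0.1427 0.0764 0.0824] F dock [-0.46  2.08  1.59] w -0.0001 q [ 0.13  0.36 -0.39  0.82  0.    0.47]
tool x yaw in dock deg -119.39 tool y [-0.002  0.    -1.   ]
rel d,u -0.019847705423271324 0.05503529153669111
```

View pics/sc8c.png

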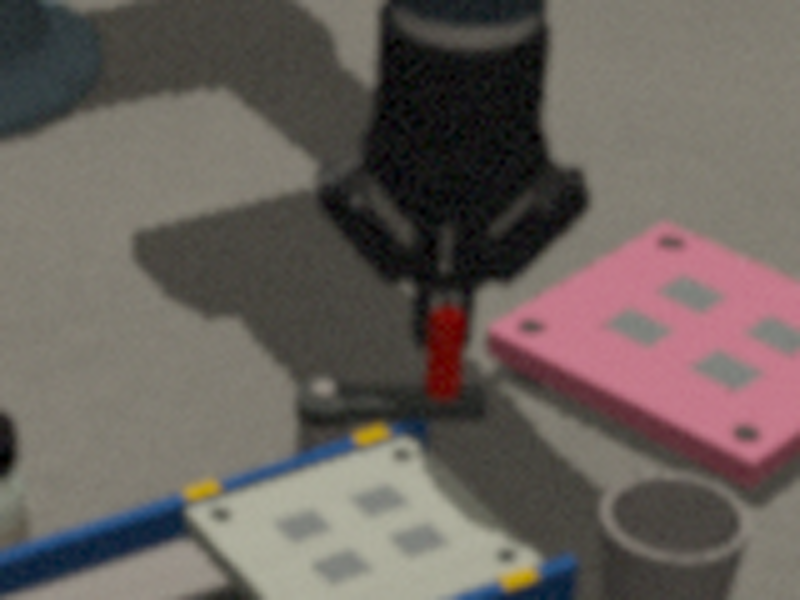

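The fingers are centred on the handle, the clamp is turning at about 2 N, and the fingers are on the intended arc (c = 19.8 mm, r = 55.0 mm). Continuing the arc.

Emit:
drive_tool([
  [0.0049,0,0.0015,0,5,0],
  [0.0049,0,0.0015,0,5,0],
  [0.0049,0,0.0015,0,5,0],
  [0.0049,0,0.0015,0,5,0],
  [0.0049,0,0.0015,0,5,0],
  [0.0049,0,0.0015,0,5,0],
])

```text
time: 15.0
tool_pos: [0.5235, 0.1206, 0.0824]
eef_rot: [0.643, -0.643, 0.295, -0.294]
ft_force: [-2.4, 1.5, 0.8]
width: 0.0001
```

```bash
cat >> h.py <<'E'
def arc():
    s,M=status();p=w2d(s['tool_pos']);d=w2d(np.r_[M[:2,0]+O,0])[:2];u=np.array([-d[1],d[0]]);r=p[:2]-[.085,.086];print('rel d,u',r@d,r@u)
E
python3 - <<'E'
from h import *
arc()
E
```

```text
t 15.0 dock tcp [0.1302 0.0485 0.0824] F dock [1.86 2.1  0.84] w 0.0001 q [ 0.11  0.41 -0.31  0.85  0.    0.97]
tool x yaw in dock deg -149.31 tool y [-0.002  0.001 -1.   ]
rel d,u -0.019738797857855036 0.05527899759966315
```

Emit:
drive_tool([
  [0.0049,0,0.0015,0,5,0],
  [0.0049,0,0.0015,0,5,0],
  [0.0049,0,0.0015,0,5,0],
  [0.0049,0,0.0015,0,5,0],
  [0.0029,0,0.001,0,3,0],
  [0.0029,0,0.001,0,3,0],
])

```text
time: 15.75
tool_pos: [0.5431, 0.1028, 0.0824]
eef_rot: [0.56, -0.56, 0.432, -0.431]
ft_force: [-2.2, 1.3, 0.7]
width: -0.0
```

Run:
```python
from h import *
arc()
```

```text
t 15.75 dock tcp [0.1093 0.0324 0.0824] F dock [1.63 1.99 0.69] w -0.0 q [ 0.07  0.44 -0.27  0.87  0.    1.38]
tool x yaw in dock deg -175.25 tool y [-0.002  0.001 -1.   ]
rel d,u -0.01974044790374952 0.05541959950915013
```

Emit:
drive_tool([
  [0.002,0,0.0006,0,2,0],
  [0.0015,0,0.0005,0,1.5,0],
  [0.0012,0,0.0003,0,1.2,0],
])

```text
time: 16.12
tool_pos: [0.546, 0.0982, 0.0825]
eef_rot: [-0.542, 0.542, -0.454, 0.454]
ft_force: [-1.9, 1.7, -0.9]
width: -0.0001
```

Emit:
drive_tool([
  [0.001,0,0,0,0,0],
  [0.001,0,0,0,0,0],
])

```text
time: 16.38
tool_pos: [0.5462, 0.0978, 0.0825]
eef_rot: [0.543, -0.541, 0.455, -0.453]
ft_force: [-2.9, 8.7, 0.0]
width: 0.0002
```

Run:
```python
from h import *
arc()
```

```text
t 16.38 dock tcp [0.1037 0.0303 0.0825] F dock [9.03 1.32 0.01] w 0.0002 q [ 0.06  0.44 -0.26  0.87  0.    1.45]
tool x yaw in dock deg -179.88 tool y [-0.001  0.004 -1.   ]
rel d,u -0.018630481688964258 0.05578765038211571
```

Hard stop felt: force rose from 2.5 to 9 N with the tool barely moving. Backing off, lifting and moving clear.

Emit:
drive_tool([
  [-0.005,0,0,0,0,0],
  [-0.012,0,0,0,0,0],
  [-0.015,0,0,0,0,0],
  [0,-0.03,0,0,0,0],
  [0,-0.04,0,0,0,0],
  [0,-0.04,0,0,0,0],
  [-0.03,-0.03,0,0,0,0],
  [-0.04,0,-0.02,0,0,0],
  [-0.04,0,-0.02,0,0,0],
  [-0.04,0,-0.02,0,0,0],
  [-0.04,0,-0.02,0,0,0],
  [0,0,0,0,0,0],
  [0,0,0,0,0,0],
])

```text
time: 18.0
tool_pos: [0.429, 0.3009, 0.2228]
eef_rot: [0.542, -0.542, 0.453, -0.454]
ft_force: [-1.2, -1.3, 0.1]
width: 0.0003
```

Run:
```python
from h import *
status()
grab('top','top9');crop('top9',205,165,405,315,4,'top9c');grab('scene','sc9');crop('sc9',220,150,420,300,4,'sc9c')
```

```text
t 18.0 dock tcp [0.3242 0.1101 0.2228] F dock [-1.05  1.42  0.09] w 0.0003 q [ 0.49  0.28 -0.11  1.18 -0.    1.88]
tool x yaw in dock deg -179.89 tool y [ 0.001 -0.    -1.   ]
```

View pics/top9c.png

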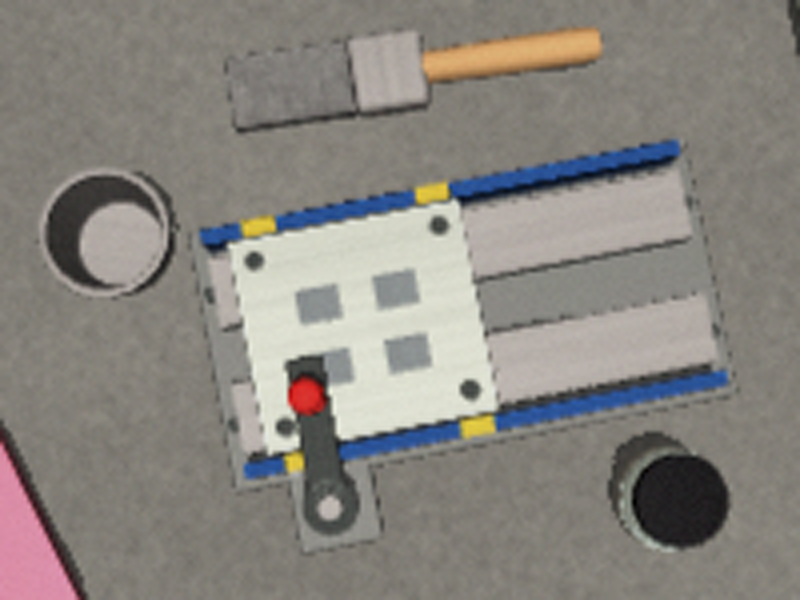

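View pics/sc9c.png

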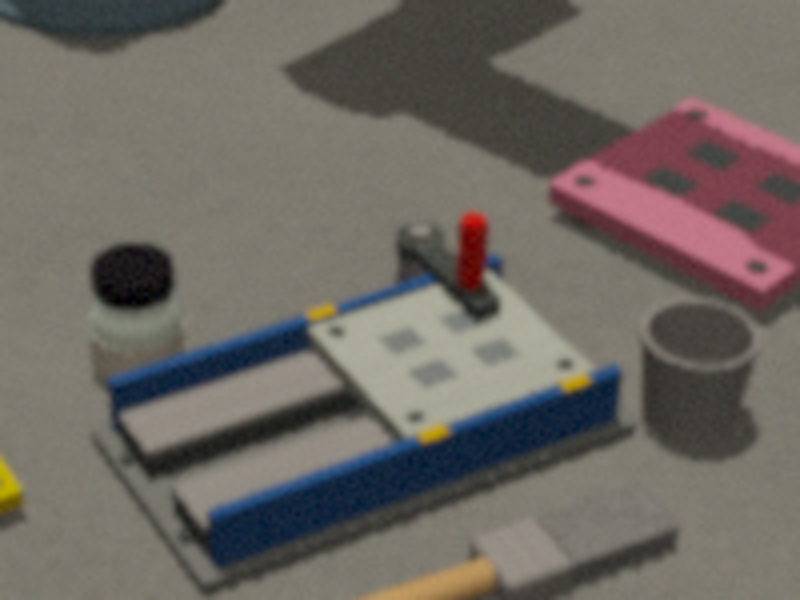

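Run:
```python
from h import *
def c(u,v,z): return w2d(px('top9',205+u/4-.4,165+v/4-.4,z)).round(4)
h=c(307,396,.1025);p=c(330,507,.0645);print('handle',h,'pivot',p,'angle',np.arctan2(.086-h[1],h[0]-.085),np.arctan2(p[1]-h[1],h[0]-p[0]))
print('arm end',c(306,358,.0575))
P=[c(231,243,.045),c(460,199,.045),c(496,407,.045)];print(P,(P[0]+P[2])/2)
print('jar',c(680,500,.075))
```

```text
handle [0.0839 0.0316 0.1025] pivot [0.085  0.0858 0.0645] angle 1.5910141598273526 1.5910887439360528
arm end [0.0833 0.0108 0.0575]
[array([ 0.1105, -0.0551,  0.045 ]), array([-0.0087, -0.0551,  0.045 ]), array([-0.006,  0.053,  0.045])] [ 0.05225 -0.00105  0.045  ]
jar [-0.084   0.1155  0.075 ]
```

The clamp reads 1.59 ± 0.03 rad, so it is at the stop. The plate centre is at 52 mm and flat, and the jar has not moved. The brush and cup stand where they were, and the arm is clear.

```bash
python3 -c "
from rig import bot
print(bot.sign_off())"
```

```text
the job is handed in; nothing more can be done
None
```

The plate is seated and lies flat, and the clamp arm is fully round over it. I handed the job in at about 18 s of the 51 s allowed.

- **Plate:** I pushed it along the rails with shut fingertips at about 30 mm/s, slowing to 8 mm/s at the end. Sliding took about 3 N. It dropped into the notches, and the force rose to 7 N against the far walls. I then backed off and checked it. It is flat within about 1 mm, and its centre is at dock x ≈ 52 mm, against 50 ± 3 mm for the seat.
- **Clamp:** I pushed the red handle round its arc at 2 to 3 N until I felt the hard stop at 9 N, then backed off. The last picture gives 1.59 rad against 1.57, which is within measuring error.
- **Bystanders:** The jar measures within 1 mm of where it was. The brush and cup look unmoved in the pictures, but I did not measure them again.
- **Finish:** The arm ended well clear, at a TCP height of 0.22 m. No check failed. The wrist camera's depth reads 1 to 2 mm high, so I judged the plate's height against the guide tops.

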